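Stand a steel parallel on edge opposite its twin

TASK

Take the large flat steel parallel out of the vee block where it lies slanting and stand it upright on its long thin edge on the dark granite surface plate, opposite its identical twin that already stands there: on the side of the twin that faces the vee blocks (the robot's left), parallel to it, ends in line, with about 90 mm clear between the two. Set it down gently, and leave the twin and the smaller parallel in the other vee block where they are.

Things in the scene. Friction and masses are not known exactly. Their poses are not given: they have to be found in the camera images.
- parallel_center (a point): Centre of the large steel parallel to stand up: a plate 14 mm thick (x) x 100 long (y) x 70 high (z), 0.6 kg, three dark round marks on its faces. It starts slanting at 45 degrees in one of 2 vee blocks, long lower edge in the V, z axis up and to the robot's right. The upper 37 mm stands free of the V: grip across the 14 mm at the upper long edge, tool tilted 45 degrees along the plate.
- twin_center (a point): Centre of the twin, an identical loose parallel (14 x 100 x 70 mm) that already stands upright on its long thin edge on the surface plate. x axis: across its thickness, pointing to the robot's left, towards the vee blocks; y axis: along its length; z up. The other one belongs on its +x side, centre to centre 104 mm for 90 mm clear.
- small_parallel_center (a point): Centre of the smaller parallel, a bystander: 10 mm thick (x) x 60 long (y) x 45 high (z), two dark marks, slanting in the other vee block. Both vee blocks are fixed dark steel, 57 mm across the V, 70 long, 47 high, each centred within 8 mm along its parallel's length.
- surface_plate: Fixed black granite surface plate, 300 (x) x 320 (y) x 50 mm; origin at the centre of its underside on the table, so its top is 50 mm above the origin. A small steel block (25 mm high) and a steel pin (56 mm high) stand along its edge farthest from the robot.
Not all that is in view belongs to the job. What is shaped like the part that bears parallel_center but green or turquoise is not meant.

How it is judged:
By the outcome, as a careful person would: the job done as asked, in the order asked, and still so for the second after the job is handed in, with the robot touching nothing.
It also fails if it takes over 38 s, if anything falls off the work surface, if the arm or the gripper's body presses on something with over 40 N, if the wrist force passes 120 N, or if a joint passes its speed limit or range.

ROBOT

A 6-joint arm with a two-finger parallel gripper is mounted at the origin on the work surface. World frame = base frame: x ahead of the robot, y to its left, z up, the work surface at z = 0. Lengths are in m, angles in rad, forces in N, time in s.
With the tool pointing down it reaches from about 0.35 to 0.875 m from the base axis. Payload 15.5 kg.
Tool frame: the origin (TCP) lies midway between the tips of the shut fingers; the grasp point (between the pads) lies 19 mm behind it; z points along the fingers, x is the direction in which the jaws open and shut, and the axes are right-handed (so a half turn about z gives the same grasp; the last joint's range is limited). The gripper opens to 85 mm and grips with 20 to 120 N. Pads are 22 mm wide; open, the fingers measure 114 mm over their backs; the gripper's body (76 mm by 85 mm) begins 54 mm behind the grasp point. The pads swing forward as they close: fully open they stand 13 mm farther back than shut.
Start: joints at [-1.387, 0.494, 1.345, -0, 1.302, -0.096], TCP at [0.173, -0.601, 0.231] pointing down, gripper open.
Joint ranges: [-2.91, 2.91], [-0.82, 2.16], [0.22, 2.67], [-1.22, 4.37], [0.12, 2.79], [-3.08, 3.08]. Speed limits (rad/s): [1.89, 1.89, 2.57, 3.01, 3.01, 3.01].

INTERFACE

Orientations are given as a 3x3 rotation matrix whose columns are the frame's x, y, z axes.
In Python, from bench import manip, cams gives the robot as it stands.
- The arm moves only by the tool arm_command, never from a script. Its argument "increments" is a list of rows, each a list of 7 numbers: the shift along the world's x, y, z in m, then the turn, a rotation vector about the world's x, y, z in rad, then the closure, from 0 (fully open) to 1 (shut). In form: [[tx, ty, tz, rx, ry, rz, jaw], ...]. A call has 1 to 12 rows; each row shifts and turns the pose as measured when the row begins; what a row does not reach is not made up. A row lasts 1/10 s, in which the tool goes at most 50 mm and 8.59 degrees, less where a joint would pass 70% of its speed; a pose out of reach is approached as far as the arm can. A call with a gripper value outside its range is refused whole. The fingers move at their own pace and stop on an object; "grip_force" is the grip in N (left out, the last holds). Time passes only in rows, so rows that do not move let the fingers close. It gives the time, the measured TCP pose, the force and the opening at its end, in the units of the state.
- manip.observe(): the state, without advancing time (a new reading comes with each control period).
- cams.camera(name): name is "scene" or "top" or "wrist"; returns a dict with "image" (400x640x3 uint8, red, green, blue), "z_map" (400x640 float32, m along the optical axis (not along the pixel's ray), 0 where there is no reading), "mtx" (3x3 intrinsics, pixels), "dist_coeffs" ([k1, k2, p1, p2, k3] as OpenCV has them; the pictures are not rectified), "R" (3x3) and "t" (3): a world point X has camera coordinates R X + t. Camera axes: x right, y down, z forward; pixel columns grow to the right and rows downward; lengths in m; the calibration is good to about 2 mm. A picture is of the moment at which its call begins.
- manip.finish_job(): hands the job in, once; it reports no verdict.
The state is a dict: "clock": time; "qpos": joint angles; "qd": joint speeds; "joint_efforts": joint torques, N m; "ee_pos": TCP position; "tcp_rot": TCP orientation; "contact_force": force on the tool from outside, world axes, zero at the start; "moment": the same for the moment, N m; "width": finger opening in m.
Only numpy, scipy, OpenCV 4.12 (cv2) and the standard library are available. Lean on these libraries where they do the work, as an engineer would, in place of code of your own. Each camera call takes 0.05 s, during which the arm holds its last target.

## Working session

There is one attempt and no reset: what is moved stays moved. The work goes in short steps, Python scripts to look and compute and a tool call to move; the robot and the scene stay as the last step left them, time stands still between calls to the robot, and variables do not carry over. Pictures are saved under pics/ and viewed, and the job is handed in when it is done.

Besides the shell and the picture viewer there is one more tool, called after "Emit:" as name([rows], argument=value, ...), one row to a line, values as JSON. arm_command: Moves the arm, as the interface text tells. Its arguments: {"type":"object","properties":{"increments":{"type":"array","items":{"type":"array","items":{"type":"number"}}},"grip_force":{"type":"number"}},"required":["increments"]}

```bash
mkdir -p pics
cat > h.py <<'E'
import numpy as np, cv2
from bench import manip, cams
def grab(n):
    c=cams.camera(n); np.savez('last_%s.npz'%n,**{k:np.array(v) for k,v in c.items()}); return c
def load(n): return dict(np.load('last_%s.npz'%n))
def save(img,f): cv2.imwrite('pics/'+f,cv2.cvtColor(np.ascontiguousarray(img),cv2.COLOR_RGB2BGR))
def rays(c,px):
    px=np.array(px,float).reshape(-1,1,2)
    u=cv2.undistortPoints(px,c['mtx'],c['dist_coeffs']).reshape(-1,2)
    return np.c_[u,np.ones(len(u))]
def depthpts(c,px):
    px=np.array(px).reshape(-1,2); d=c['z_map'][px[:,1].astype(int),px[:,0].astype(int)]
    return (rays(c,px)*d[:,None]-c['t'])@c['R'],d
def onplane(c,px,z):
    r=rays(c,px)@c['R']; o=-c['R'].T@c['t']
    return o+r*((z-o[2])/r[:,2])[:,None]
def two(c1,p1,c2,p2):
    o1=-c1['R'].T@c1['t'];o2=-c2['R'].T@c2['t']
    a=(rays(c1,p1)@c1['R'])[0];b=(rays(c2,p2)@c2['R'])[0]
    s=np.linalg.lstsq(np.c_[a,-b],o2-o1,rcond=None)[0]
    P,Q=o1+a*s[0],o2+b*s[1]; return (P+Q)/2,np.linalg.norm(P-Q)
def proj(c,X):
    rv,_=cv2.Rodrigues(c['R']);return cv2.projectPoints(np.array(X,float).reshape(-1,1,3),rv,c['t'],c['mtx'],c['dist_coeffs'])[0].reshape(-1,2)
E
python3 - <<'E'
from h import *
for n in('scene','top','wrist'):
    c=grab(n); save(c['image'],n+'0.png'); print(n,-c['R'].T@c['t'],c['R'][2])
s=manip.observe();print(s)
E
```

```text
scene [1.03330105 0.14258529 0.83202552] [-0.60908697 -0.03661328 -0.79225787]
top [0.3584092  0.11367982 1.08922703] [ 0.08370581  0.00369921 -0.99648364]
wrist [ 0.246007   -0.5799319   0.37301149] [-0.28701445 -0.08169079 -0.95443665]
{'clock': 0.15, 'qpos': array([-1.38648906e+00,  4.94057666e-01,  1.34594909e+00, -1.95650559e-05,
        1.30251818e+00, -9.54814827e-02]), 'qd': array([ 0.00016073, -0.00147454, -0.00153185,  0.00239284,  0.00021198,
       -0.00076635]), 'joint_efforts': array([-2.12042680e-03, -8.82546115e+01, -3.84064114e+01, -3.65937576e-04,
        7.30029889e-03, -6.00358590e-05]), 'ee_pos': array([ 0.17255498, -0.60043364,  0.23083999]), 'tcp_rot': array([[ 2.76157526e-01, -9.61112368e-01, -1.89401447e-04],
       [-9.61111937e-01, -2.76157582e-01,  9.13038058e-04],
       [-9.29836816e-04, -7.01063400e-05, -9.99999565e-01]]), 'contact_force': array([-0.84617616, -0.13889339,  0.19751228]), 'moment': array([ 0.01145077, -0.0209561 , -0.00726626]), 'width': 0.08576417797070827}
```

View pics/scene0.png

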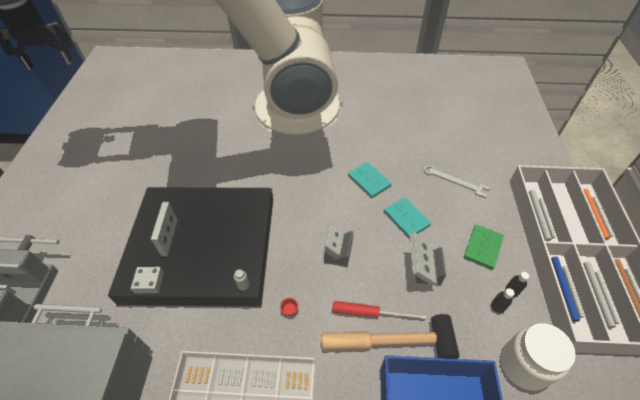

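View pics/top0.png

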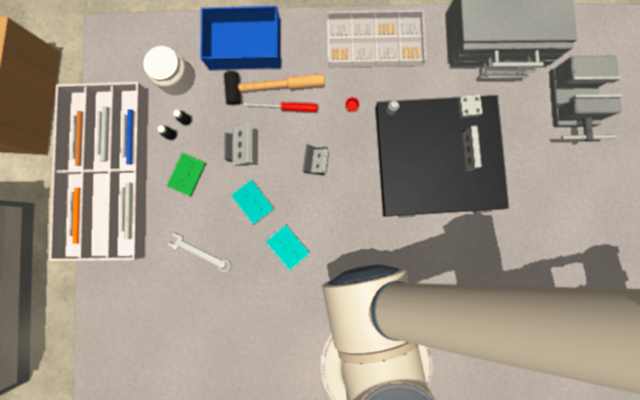

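Candidates for the part:
- The grey plate with three marks in a vee block, at scene (423,260) and top (240,145), fits the description.
- The grey plate with two marks, at scene (337,240) and top (316,160), is the small bystander.
- The plate standing on the granite, at scene (163,228) and top (473,146), is the twin.
- The turquoise and green plates, at scene (370,180), (408,217) and (485,246), are excluded by colour.

I'll confirm with a crop.

Run:
```python
from h import *
a=load('scene')['image'];b=load('top')['image']
def cr(im,x,y,w,h): return cv2.resize(im[y:y+h,x:x+w],(400,300),interpolation=cv2.INTER_CUBIC)
top=np.hstack([cr(a,385,220,80,60+0),cr(b,205,115,80,60)])
bot=np.hstack([cr(a,130,190,80,60),cr(b,440,120,80,60)])
save(np.vstack([top,bot]),'crops0.png')
```

```text
(no output)
```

View pics/crops0.png

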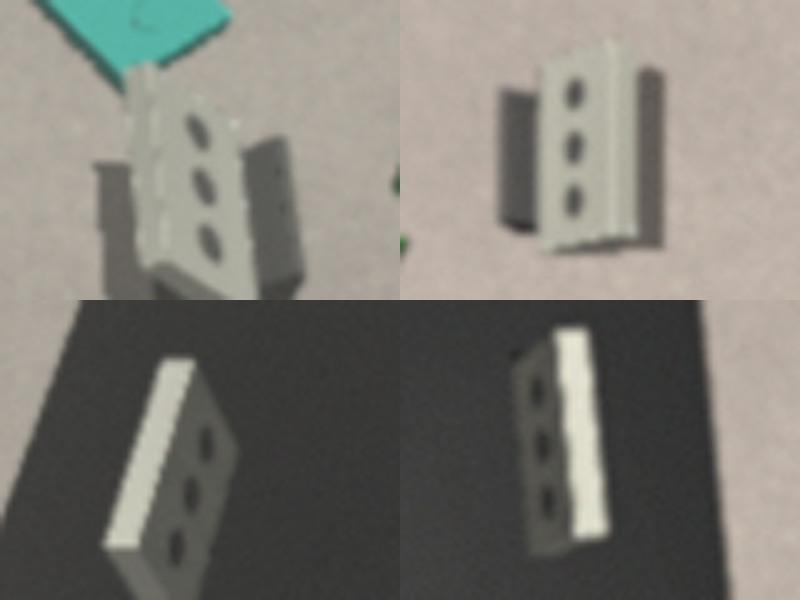

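The crop confirms it: the grey plate with three marks slants in its vee block, and its free upper edge points to the robot's right. The twin stands on the granite. Next I'll measure the marks and edges from two views and check them against depth.

```bash
cat > m.py <<'E'
from h import *
def marks(c,x,y,w,h,off=35,amin=4):
    g=cv2.cvtColor(c['image'],cv2.COLOR_RGB2GRAY)[y:y+h,x:x+w]
    G=cv2.resize(g,None,fx=8,fy=8,interpolation=cv2.INTER_CUBIC)
    bg=cv2.medianBlur(G,0*2+121)
    m=((bg.astype(int)-G)>off).astype(np.uint8)
    n,l,s,ce=cv2.connectedComponentsWithStats(m)
    return [(round((ce[i][0]+.5)/8-.5+x,2),round((ce[i][1]+.5)/8-.5+y,2),int(s[i][4])) for i in range(1,n) if s[i][4]>amin*64*0.5]
E
python3 - <<'E'
from m import *
s,t=load('scene'),load('top')
print('part s',marks(s,415,238,20,38));print('part t',marks(t,233,126,15,38))
print('twin s',marks(s,160,206,18,44,10));print('twin t',marks(t,462,130,10,36,10))
A=[(424.6,246.4),(425.8,257.4),(427,268.6)];B=[(240,155.2),(240,144.4),(240,134)]
for a,b in zip(A,B): print('part',two(s,a,t,b))
# twin corners of top face
A=[(162.4,202),(169,202),(151,239),(157.6,239.6)]
B=[(477.6-0.2,167.5),(474.5-0.0,167.8)]
C=lambda x,y:((x-400)/5+440,(y-300)/5+120)
D=lambda x,y:(x/5+130,(y-300)/5+190)
# near-robot end right(y-)/left ; far end right/left
sc=[D(162,360),D(196,360),D(105,545),D(138,548)]
tc=[C(608,535),C(574,540),C(587,329),C(556,329)]
for a,b in zip(sc,tc): print('twin',a,b,two(s,a,t,b))
E
```

```text
part s [(np.float64(424.15), np.float64(246.01), 1276), (np.float64(433.87), np.float64(251.84), 471), (np.float64(425.32), np.float64(256.96), 1438), (np.float64(426.57), np.float64(268.22), 1509)]
part t [(np.float64(239.56), np.float64(133.29), 1278), (np.float64(239.46), np.float64(144.09), 1299), (np.float64(239.37), np.float64(154.77), 1255)]
twin s [(np.float64(160.05), np.float64(207.53), 314), (np.float64(170.67), np.float64(218.45), 1190), (np.float64(167.73), np.float64(228.49), 1380), (np.float64(164.75), np.float64(239.2), 1442)]
twin t [(np.float64(462.81), np.float64(130.43), 347), (np.float64(467.13), np.float64(137.92), 967), (np.float64(468.29), np.float64(148.75), 1035), (np.float64(469.26), np.float64(160.01), 907)]
part (array([0.54861578, 0.34107114, 0.05542072]), np.float64(0.0016342764572017585))
part (array([0.5768124 , 0.34103339, 0.05515321]), np.float64(0.0014371606261351175))
part (array([0.60421863, 0.34108324, 0.0544529 ]), np.float64(0.0012054094086033163))
twin (162.4, 202.0) (481.6, 167.0) (array([ 0.49709667, -0.25533962,  0.11478956]), np.float64(0.0011486333442325117))
twin (169.2, 202.0) (474.8, 168.0) (array([ 0.49532322, -0.23988897,  0.11334816]), np.float64(0.0001691631094129997))
twin (151.0, 239.0) (477.4, 125.8) (array([ 0.59774136, -0.24904893,  0.11750703]), np.float64(0.001999021816290989))
twin (157.6, 239.6) (471.2, 125.8) (array([ 0.59822434, -0.23445559,  0.11700046]), np.float64(0.0012447225623215185))
```

The target, twin and small parallel are identified. Rough positions are the part's marks at about (0.577, 0.341, 0.055) and the twin at about (0.547, -0.245). I'll move the wrist camera over the granite for a closer look at the twin.

Emit:
arm_command([
  [0.034,0.035,0.01,0,0,-0.023,0],
  [0.034,0.035,0.01,0,0,-0.023,0],
  [0.034,0.035,0.01,0,0,-0.023,0],
  [0.034,0.035,0.01,0,0,-0.023,0],
  [0.034,0.035,0.01,0,0,-0.023,0],
  [0.034,0.035,0.01,0,0,-0.023,0],
  [0.034,0.035,0.01,0,0,-0.023,0],
  [0.034,0.035,0.01,0,0,-0.023,0],
  [0.034,0.035,0.01,0,0,-0.023,0],
  [0.034,0.035,0.01,0,0,-0.023,0],
  [0.034,0.035,0.01,0,0,-0.023,0],
  [0.034,0.035,0.01,0,0,-0.023,0],
])

```text
clock: 1.35
ee_pos: [0.5771, -0.1757, 0.3488]
tcp_rot: [[-0.016, -1.0, -0.002], [-1.0, 0.016, 0.005], [-0.005, 0.002, -1.0]]
contact_force: [0.7, -1.5, 0.6]
width: 0.0854
```

Run:
```python
from h import *
c=grab('wrist'); save(c['image'],'wrist1.png'); np.savez('twinW.npz',**{k:np.array(v) for k,v in c.items()})
s=manip.observe();print(s['clock'],s['ee_pos'],s['tcp_rot'],s['qpos'])
```

```text
1.4 [ 0.58153569 -0.17082318  0.35006379] [[-0.01404326 -0.99990028  0.00148863]
 [-0.99988111  0.01405244  0.00634791]
 [-0.00636819 -0.00139931 -0.99997874]] [-0.38778056  0.37989249  1.21072132  0.00644066  1.55200152  1.1969399 ]
```

View pics/wrist1.png

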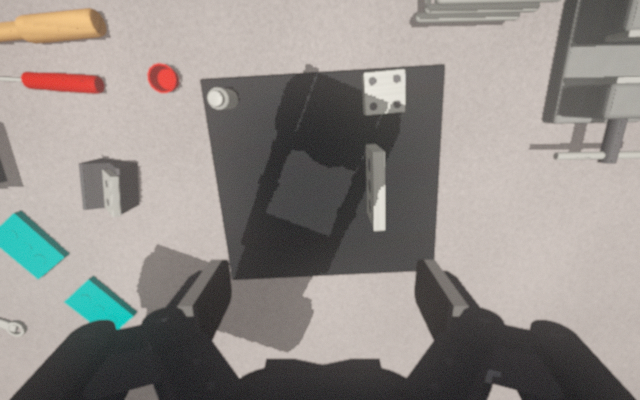

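The wrist view shows the twin's bright top face around (376,187), and granite corners near (203,80), (443,66), (434,268) and (232,278). I'll enlarge it and measure.

Run:
```python
from m import *
c=load('wrist');x,y,w,h=345,135,60,105
im=cv2.resize(c['image'][y:y+h,x:x+w],None,fx=5,fy=5,interpolation=cv2.INTER_CUBIC)
dm=c['z_map'];
save(im,'twincrop1.png')
g=cv2.cvtColor(c['image'],cv2.COLOR_RGB2GRAY)[y:y+h,x:x+w]
m=(g>150).astype(np.uint8)
n,l,s,ce=cv2.connectedComponentsWithStats(m);print(s,ce)
# depth: top face points
ys,xs=np.nonzero(dm>0)
P,_=depthpts(c,np.c_[xs,ys])
sel=(abs(P[:,0]-.547)<.08)&(abs(P[:,1]+.2447)<.04)&(P[:,2]>.105)
T=P[sel];print(len(T),T.mean(0),np.median(T[:,2]),cv2.minAreaRect(T[:,:2].astype(np.float32)*1000))
gp=(P[:,2]>.03)&(P[:,2]<.07)&(abs(P[:,0]-.53)<.2)&(P[:,1]<.05)&(P[:,1]>-.33)
print('granite',np.median(P[gp],0),cv2.minAreaRect(P[gp][:,:2].astype(np.float32)*1000))
for n in('scene','top'):
    k=load(n);ys,xs=np.nonzero(k['z_map']>0);P,_=depthpts(k,np.c_[xs,ys])
    sel=(abs(P[:,0]-.547)<.08)&(abs(P[:,1]+.2447)<.04)&(P[:,2]>.108)
    T=P[sel];print(n,len(T),T.mean(0),cv2.minAreaRect(T[:,:2].astype(np.float32)*1000))
    sel=(abs(P[:,0]-.577)<.08)&(abs(P[:,1]-.33)<.06)&(P[:,2]>.02)
    T=P[sel];print(n,'part',len(T),T.max(0),T.min(0))
```

```text
[[   0    0   60  105 5798]
 [  28   50   13   46  502]] [[29.05174198 49.99258365]
 [34.67729084 75.18525896]]
16377 [ 0.58299575 -0.23003573  0.39444169] 0.41536433016171437 ((553.0755004882812, -241.7629852294922), (104.57173919677734, 42.21046447753906), 20.061769485473633)
granite [ 0.5623126  -0.16811813  0.04958324] ((543.3073120117188, -178.23284912109375), (299.9173278808594, 315.3500671386719), 2.268226146697998)
scene 358 [ 0.55306933 -0.24061835  0.11842585] ((549.58154296875, -242.5647430419922), (101.05350494384766, 15.808242797851562), 2.5468432903289795)
scene part 1298 [0.62904555 0.38275041 0.08672211] [0.52732219 0.30405495 0.02026112]
top 314 [ 0.54725892 -0.24052603  0.11866777] ((548.038330078125, -242.1687774658203), (99.61607360839844, 16.236326217651367), 2.8276166915893555)
top part 1011 [0.62788317 0.38491107 0.08752985] [0.52656639 0.30713759 0.02076268]
```

View pics/twincrop1.png

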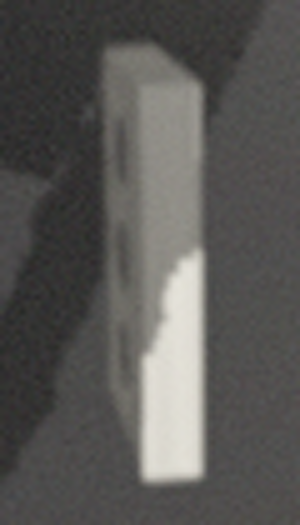

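Run:
```python
from m import *
c=load('wrist')
px=np.array([(141,83),(204,83),(143,481),(204,478)])/5-.4+np.array([345,135])
P=onplane(c,px,.12);print(P,P.mean(0))
ed=P[[0,1]].mean(0)-P[[2,3]].mean(0);print('len',np.linalg.norm(ed),'yaw',np.degrees(np.arctan2(ed[1],ed[0])),'thick',np.linalg.norm(P[0]-P[1]),np.linalg.norm(P[2]-P[3]))
# height across wrist+top views (near-end corners)
t=load('top');C=lambda x,y:((x-400)/5+440,(y-300)/5+120)
for a,b in zip(px,[C(556,329),C(587,329),C(574,540),C(608,535)]):print(two(c,a,t,np.array(b)-.4))
for n in('top','scene'):
    k=load(n);ys,xs=np.nonzero(k['z_map']>0);P,_=depthpts(k,np.c_[xs,ys])
    s=(abs(P[:,0]-.577)<.04)&(abs(P[:,1]-.341)<.015)&(P[:,2]>.04)&(P[:,2]<.075)
    T=P[s];m=T.mean(0);u,d,v=np.linalg.svd(T-m);print(n,len(T),m,'normal',v[2],'rms',d[2]/len(T)**.5)
```

```text
[[ 0.5990981  -0.23423988  0.12      ]
 [ 0.59888322 -0.24893093  0.12      ]
 [ 0.49875869 -0.238043    0.12      ]
 [ 0.49938125 -0.25339059  0.12      ]] [ 0.54903032 -0.2436511   0.12      ]
len 0.10000606529279082 yaw 2.3676428873927233 thick 0.014692615681639893 0.015360206684697895
(array([ 0.59899256, -0.23418979,  0.11800135]), np.float64(0.0007846952765838586))
(array([ 0.59873509, -0.24904731,  0.11838067]), np.float64(0.00041591723791178914))
(array([ 0.4962001 , -0.23890693,  0.11371191]), np.float64(0.0003214912385735507))
(array([ 0.49797145, -0.25416788,  0.11673006]), np.float64(0.0002334831784945323))
top 284 [0.57694183 0.34088419 0.05954708] normal [0.00705939 0.70667969 0.7074984 ] rms 0.0009945932181299369
scene 319 [0.57792369 0.34075485 0.05746985] normal [-0.00171985 -0.71339588 -0.70075913] rms 0.0007070085622872715
```

The twin's centre is about (0.549, -0.243) with a yaw of about 2.5°. Its length measures 100 mm, and its top height is about 118 mm against the stated 120 mm, which agrees. The part's face normal is (0, 0.71, 0.71) and its yaw is about 0. Now I'll move to a tilted stand-off above its upper edge.

Emit:
arm_command([
  [0,0.034,-0.0165,0.065,0,0.001,0],
  [0,0.034,-0.0165,0.065,0,0.001,0],
  [0,0.034,-0.0165,0.065,0,0.001,0],
  [0,0.034,-0.0165,0.065,0,0.001,0],
  [0,0.034,-0.0165,0.065,0,0.001,0],
  [0,0.034,-0.0165,0.065,0,0.001,0],
  [0,0.034,-0.0165,0.065,0,0.001,0],
  [0,0.034,-0.0165,0.065,0,0.001,0],
  [0,0.034,-0.0165,0.065,0,0.001,0],
  [0,0.034,-0.0165,0.065,0,0.001,0],
  [0,0.034,-0.0165,0.065,0,0.001,0],
  [0,0.034,-0.0165,0.065,0,0.001,0],
])

```text
clock: 2.6
ee_pos: [0.5843, 0.2523, 0.1478]
tcp_rot: [[-0.003, -1.0, 0.005], [-0.689, 0.005, 0.725], [-0.725, -0.001, -0.689]]
contact_force: [0.9, 0.3, -0.3]
width: 0.0852
```

Run:
```python
from h import *
c=grab('wrist'); save(c['image'],'wrist2.png')
s=manip.observe();print(s['clock'],s['ee_pos'],s['tcp_rot'],s['qpos'])
ys,xs=np.nonzero(c['z_map']>0);P,_=depthpts(c,np.c_[xs,ys])
s=(abs(P[:,0]-.577)<.08)&(abs(P[:,1]-.34)<.06)&(P[:,2]>.01)&(P[:,2]<.095)
n=np.array([0,.7071,.7071]);z=np.array([0,-.7071,.7071])
T=P[s];a=T@n;b=T@z
# histogram of normal coordinate & along-plate coordinate
h,e=np.histogram(a,bins=np.arange(.24,.32,.002));print([(round(x,3),k) for x,k in zip(e,h) if k>50])
i=np.argmax(h);f=T[abs(a-e[i]-.001)<.003];m=f.mean(0);v=np.linalg.svd(f-m,full_matrices=False)[2];print('face',len(f),m,v[2]);print('x',np.percentile(f[:,0],[.5,99.5]),'along',np.percentile(f@z,[.5,99.5]))
```

```text
2.65 [0.58192957 0.25586176 0.1444068 ] [[-5.90664343e-03 -9.99982422e-01 -5.17174293e-04]
 [-6.85538687e-01  3.67278033e-03  7.28026936e-01]
 [-7.28012239e-01  4.65473850e-03 -6.85548331e-01]] [-0.08235603  0.67976238  1.63207064  0.92516794  1.13931531  0.94954011]
[(np.float64(0.24), np.int64(132)), (np.float64(0.242), np.int64(137)), (np.float64(0.244), np.int64(140)), (np.float64(0.246), np.int64(141)), (np.float64(0.248), np.int64(148)), (np.float64(0.25), np.int64(154)), (np.float64(0.252), np.int64(154)), (np.float64(0.254), np.int64(165)), (np.float64(0.256), np.int64(168)), (np.float64(0.258), np.int64(169)), (np.float64(0.26), np.int64(172)), (np.float64(0.262), np.int64(178)), (np.float64(0.264), np.int64(194)), (np.float64(0.268), np.int64(328)), (np.float64(0.27), np.int64(328)), (np.float64(0.272), np.int64(341)), (np.float64(0.274), np.int64(336)), (np.float64(0.276), np.int64(334)), (np.float64(0.278), np.int64(314)), (np.float64(0.28), np.int64(327)), (np.float64(0.282), np.int64(117)), (np.float64(0.284), np.int64(144)), (np.float64(0.286), np.int64(141)), (np.float64(0.288), np.int64(142)), (np.float64(0.29), np.int64(137)), (np.float64(0.292), np.int64(135)), (np.float64(0.294), np.int64(138)), (np.float64(0.296), np.int64(136)), (np.float64(0.298), np.int64(136)), (np.float64(0.3), np.int64(128)), (np.float64(0.302), np.int64(129))]
face 1005 [0.58525743 0.31099391 0.07510955] [-0.00340883  0.71025958  0.70393161]
x [0.52870435 0.62790295] along [-0.22841561 -0.16274281]
```

View pics/wrist2.png

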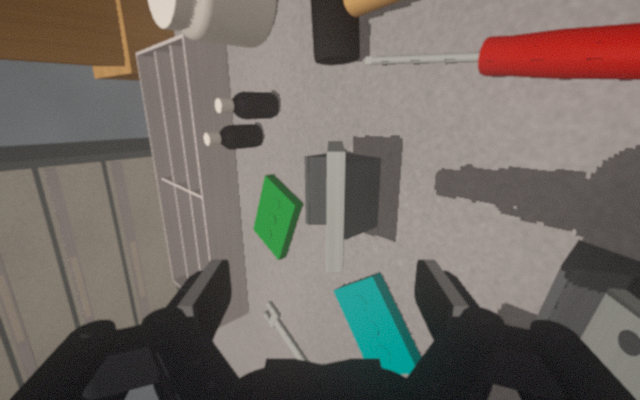

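The upper thin edge is clearly seen at about (335,150–270) and is well aligned with the jaws. I'll measure its pose precisely, including a ray-based check.

```bash
cat > edge.py <<'E'
from m import *
c=load('wrist')
ys,xs=np.nonzero(c['z_map']>0);P,_=depthpts(c,np.c_[xs,ys])
n=np.array([0,.7071,.7071]);z=np.array([0,-.7071,.7071])
a=P@n;b=P@z
s=(abs(P[:,0]-.578)<.06)&(abs(a-.275)<.0055)&(b>-.19)&(b<-.12);T=P[s]
print(len(T),'top edge b',np.percentile(b[s],[5,50,95]),'x',np.percentile(T[:,0],[.5,50,99.5]))
for lo,hi in((.53,.55),(.565,.59),(.605,.625)):
    q=(P[:,0]>lo)&(P[:,0]<hi)&(b>-.175)&(b<-.14)&(abs(a-.275)<.03)
    print(lo,'a range',np.percentile(a[q],[1,50,99]))
s=manip.observe();R=np.array(s['tcp_rot']);p=np.array(s['ee_pos']);print('tcp a,b',p@n,p@z,p)
im=c['image'][130:290,290:390];save(cv2.resize(im,None,fx=3.5,fy=3.5,interpolation=cv2.INTER_CUBIC),'edgecrop.png')
E
python3 edge.py
```

```text
1784 top edge b [-0.16576286 -0.164535   -0.16337194] x [0.52875021 0.58447479 0.62779303]
0.53 a range [0.26854307 0.27521542 0.281777  ]
0.565 a range [0.26808088 0.27486018 0.28182349]
0.605 a range [0.26781696 0.27447702 0.28111705]
tcp a,b 0.2830298996396385 -0.07880979623483439 [0.58192957 0.25586176 0.1444068 ]
```

View pics/edgecrop.png

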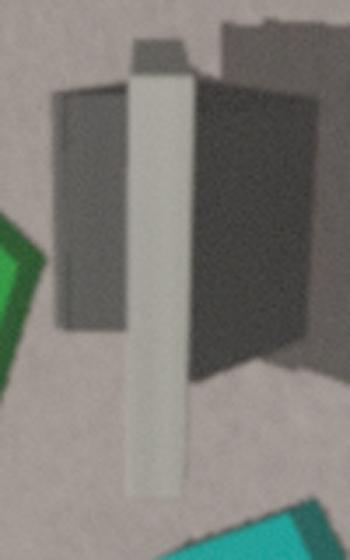

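Emit:
arm_command([
  [-0.001,0.0056,-0.0085,-0.0075,0,0,0],
  [-0.001,0.0056,-0.0085,-0.0075,0,0,0],
  [-0.001,0.0056,-0.0085,-0.0075,0,0,0],
  [-0.001,0.0056,-0.0085,-0.0075,0,0,0],
], grip_force=60)

```text
clock: 3.05
ee_pos: [0.5779, 0.2791, 0.1075]
tcp_rot: [[-0.006, -1.0, -0.001], [-0.71, 0.004, 0.704], [-0.704, 0.005, -0.71]]
contact_force: [0.2, 0.7, -0.4]
width: 0.0854
```

```bash
python3 -c "
from h import *
c=grab('wrist')"; python3 edge.py; python3 -c "
from h import *
print(manip.observe()['tcp_rot'])"
```

```text
2689 top edge b [-0.16578711 -0.16453654 -0.16346203] x [0.52886073 0.58547422 0.62777236]
0.53 a range [0.26836507 0.27506086 0.2818613 ]
0.565 a range [0.26840845 0.27483119 0.28175841]
0.605 a range [0.26782958 0.27450909 0.28164992]
tcp a,b 0.27317077452816946 -0.12255599444716307 [0.57713774 0.27982377 0.10650175]
[[-0.00649288 -0.99997696 -0.00198222]
 [-0.71010151  0.00321501  0.70409198]
 [-0.70406938  0.00597916 -0.71010602]]
```

View pics/edgecrop.png

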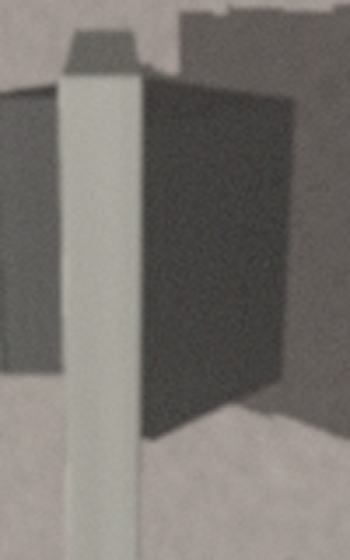

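Emit:
arm_command([
  [0,0.009,-0.0087,0,0,0,0],
  [0,0.009,-0.0086,0,0,0,0],
  [0,0.009,-0.0086,0,0,0,0],
  [0,0.009,-0.0086,0,0,0,0],
  [0,0.007,-0.0066,0,0,0,0],
  [0,0.005,-0.0045,0,0,0,0],
  [0,0.0025,-0.0025,0,0,0,0],
])

```text
clock: 3.8
ee_pos: [0.5776, 0.3347, 0.0547]
tcp_rot: [[-0.005, -1.0, -0.001], [-0.711, 0.003, 0.704], [-0.704, 0.004, -0.711]]
contact_force: [-0.3, -0.5, -0.4]
width: 0.0852
```

Run:
```python
from h import *
c=grab('wrist'); save(c['image'],'wrist3.png')
s=manip.observe();p=s['ee_pos'];print(s['clock'],p,(p[1]+p[2])*.7071,(p[2]-p[1])*.7071,s['contact_force'])
```

```text
3.85 [0.57748264 0.33479781 0.05445064] 0.2752375831246871 -0.19823348580463815 [-1.44391017 -0.44700192 -0.97187251]
```

View pics/wrist3.png

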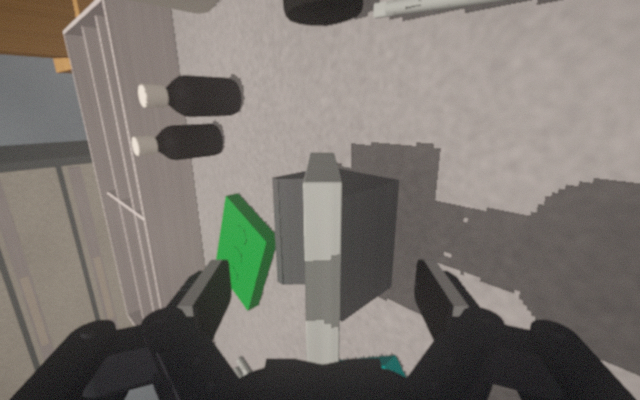

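The TCP is 4–5 mm deeper than planned, so I'll back out slightly and then close.

Emit:
arm_command([
  [0,-0.0036,0.0033,0,0,0,0],
  [0,0,0,0,0,0,0.6],
  [0,0,0,0,0,0,0.7],
  [0,0,0,0,0,0,0.8],
  [0,0,0,0,0,0,0.9],
  [0,0,0,0,0,0,1],
  [0,0,0,0,0,0,1],
  [0,0,0,0,0,0,1],
], grip_force=60)

```text
clock: 4.65
ee_pos: [0.5785, 0.33, 0.0596]
tcp_rot: [[-0.005, -1.0, 0.001], [-0.71, 0.004, 0.704], [-0.704, 0.003, -0.71]]
contact_force: [1.2, 2.0, -0.4]
width: 0.0129
```

Run:
```python
from h import *
c=grab('wrist'); save(c['image'],'wrist4.png')
s=manip.observe();p=s['ee_pos'];print(s['clock'],s['width'],p,(p[1]+p[2])*.7071,(p[2]-p[1])*.7071,s['contact_force'],s['moment'])
```

```text
4.7 0.01309186469516761 [0.57849771 0.33003852 0.05956875] 0.2754913003913464 -0.19124918037169722 [0.01185913 0.8564754  0.61054883] [-0.1347781  -0.02751988  0.0415446 ]
```

View pics/wrist4.png

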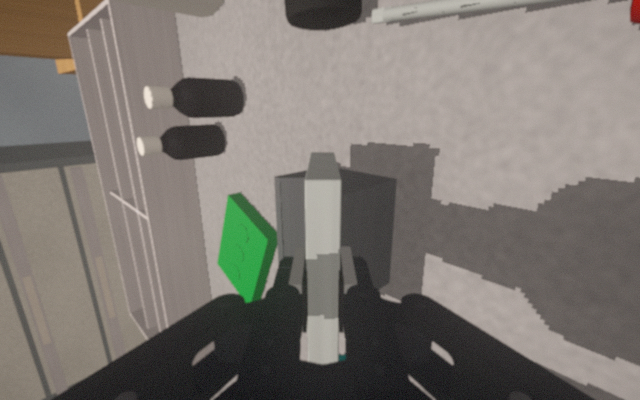

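Gripped at a width of 13 mm. I'll raise the grip force and lift straight up, which clears both flanks of the V.

Emit:
arm_command([
  [0,0,0,0,0,0,1],
  [0,0,0.003,0,0,0,1],
  [0,0,0.006,0,0,0,1],
  [0,0,0.01,0,0,0,1],
  [0,0,0.015,0,0,0,1],
  [0,0,0.015,0,0,0,1],
  [0,0,0.015,0,0,0,1],
  [0,0,0.015,0,0,0,1],
], grip_force=90)

```text
clock: 5.5
ee_pos: [0.5764, 0.3291, 0.141]
tcp_rot: [[-0.008, -1.0, -0.002], [-0.713, 0.004, 0.702], [-0.702, 0.007, -0.713]]
contact_force: [-0.2, 0.9, -4.9]
width: 0.0124
```

Run:
```python
from h import *
c=grab('wrist'); save(c['image'],'wrist5.png')
s=manip.observe();p=s['ee_pos'];print(s['clock'],s['width'],p,s['tcp_rot'],s['contact_force'],s['moment'])
```

```text
5.55 0.012257780344669456 [0.57727573 0.32938784 0.14346927] [[-6.20567302e-03 -9.99980608e-01 -5.22673963e-04]
 [-7.11969242e-01  4.05130576e-03  7.02198965e-01]
 [-7.02183230e-01  4.72974496e-03 -7.11980576e-01]] [ 1.77890325  1.34411656 -1.29635999] [-0.7153046  -0.10988533 -0.09007847]
```

View pics/wrist5.png

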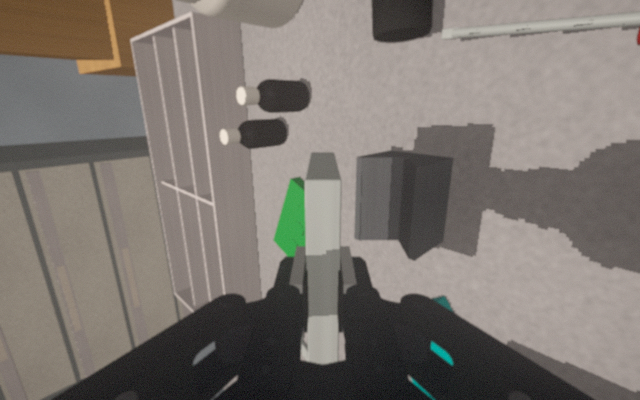

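The part came up cleanly, and the view in the gripper is unchanged. I'll carry it to above the target, untilting on the way.

Emit:
arm_command([
  [-0.0027,-0.02,0.03,-0.04,0,0.004,1],
  [-0.0027,-0.03,0.03,-0.067,0,0.004,1],
  [-0.0027,-0.039,0.01,-0.067,0,0.004,1],
  [-0.0027,-0.041,0,-0.067,0,0.004,1],
  [-0.0027,-0.042,0,-0.067,0,0.004,1],
  [-0.0027,-0.042,0,-0.067,0,0.004,1],
  [-0.0027,-0.042,0,-0.067,0,0.004,1],
  [-0.0027,-0.042,0,-0.067,0,0.004,1],
  [-0.0027,-0.042,0,-0.067,0,0.004,1],
  [-0.0027,-0.042,0,-0.067,0,0.004,1],
  [-0.0027,-0.042,0,-0.067,0,0.004,1],
  [-0.0027,-0.042,0,-0.067,0,0.004,1],
])

```text
clock: 6.75
ee_pos: [0.5382, -0.1521, 0.2198]
tcp_rot: [[0.037, -0.999, -0.022], [-0.999, -0.036, -0.032], [0.031, 0.023, -0.999]]
contact_force: [-0.1, 0.9, -4.8]
width: 0.012
```

Run:
```python
from h import *
c=grab('wrist'); save(c['image'],'wrist6.png')
s=manip.observe();p=s['ee_pos'];print(s['clock'],s['width'],p,s['tcp_rot'],s['contact_force'],s['moment'])
for n in('scene','top'):
    c=grab(n);save(c['image'],n+'6.png')
```

```text
6.8 0.012473735349732515 [ 0.53801956 -0.15709894  0.21990273] [[ 0.03622954 -0.9991135  -0.021439  ]
 [-0.99861793 -0.03537756 -0.03886727]
 [ 0.03807436  0.02281751 -0.99901437]] [ 0.52059451 -6.73240141 -4.22143356] [-0.45637474 -0.08922816  0.04157536]
```

View pics/wrist6.png

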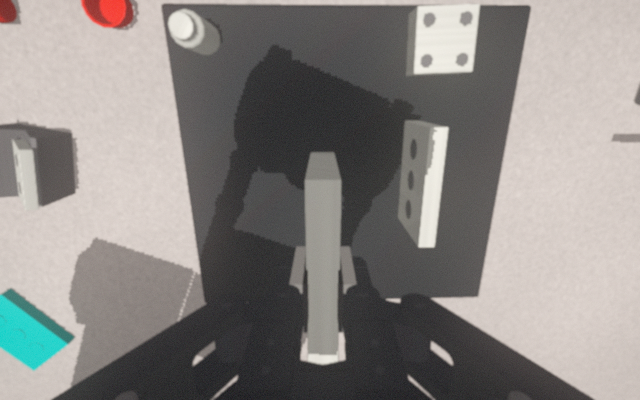

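View pics/scene6.png

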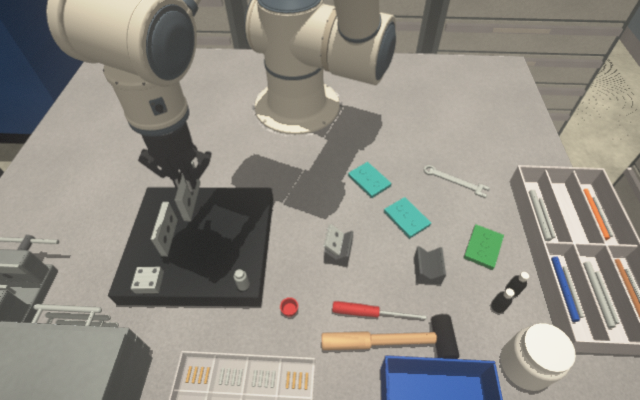

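```bash
cat > st.py <<'E'
from h import *
from scipy.spatial.transform import Rotation as Ro
s=manip.observe();R=s['tcp_rot'];p=s['ee_pos']
w=np.radians(2.5);Rd=np.c_[[np.sin(w),-np.cos(w),0],[-np.cos(w),-np.sin(w),0],[0,0,-1]]
print(s['clock'],s['width'],'p',p,'need rot',Ro.from_matrix(Rd@R.T).as_rotvec().round(4),'dp',(np.array([.5445,-.1393,.0933])-p).round(4),'F',s['contact_force'])
E
python3 st.py
python3 - <<'E'
from h import *
c=load('wrist');s=manip.observe();R=s['tcp_rot'];p=s['ee_pos']
ys,xs=np.nonzero(c['z_map']>0);P,_=depthpts(c,np.c_[xs,ys]);Q=(P-p)@R
q=(abs(Q[:,0])<.012)&(Q[:,2]>-.045)&(Q[:,2]<-.015)&(abs(Q[:,1])<.06)
print(len(Q[q]),'edge depth in tool z',np.median(Q[q,2]));T=Q[q]
for lo,hi in((-.05,-.035),(-.03,-.015),(-.01,.01),(.035,.05)):
    k=(T[:,1]>lo)&(T[:,1]<hi)
    if k.sum()>10: print(lo,k.sum(),'x',np.percentile(T[k,0],[2,50,98]),'z',np.median(T[k,2]))
print('y ext',np.percentile(T[:,1],[.5,99.5]))
s=(P[:,2]>.112)&(P[:,2]<.13)&(abs(P[:,1]+.243)<.03)&(abs(P[:,0]-.549)<.07)
T=P[s];print('twin',T.mean(0),cv2.minAreaRect(T[:,:2].astype(np.float32)*1000))
E
```

```text
6.9 0.012575719422786576 p [ 0.53818803 -0.15173181  0.21947762] need rot [ 0.0296 -0.0216  0.0088] dp [ 0.0063  0.0124 -0.1262] F [-0.69185013  0.48689565 -5.75623067]
7792 edge depth in tool z -0.02647986331918143
-0.05 1500 x [-0.0058213   0.00098025  0.00744436] z -0.02637949023642178
-0.03 1181 x [-0.00574334  0.00103483  0.00750489] z -0.026454756324713714
-0.01 1904 x [-0.00722643  0.00110314  0.00889538] z -0.02676415678322587
0.035 66 x [-0.00453743  0.00123967  0.00748148] z -0.025987828457699612
y ext [-0.04939833  0.03571916]
twin [ 0.55259036 -0.24183408  0.11891471] ((549.0573120117188, -243.06640625), (99.98846435546875, 14.77397632598877), 2.8186700344085693)
```

Emit:
arm_command([
  [0.0016,0.0033,-0.012,0.0075,-0.0055,0.0025,1],
  [0.0016,0.0033,-0.02,0.0075,-0.0055,0.0025,1],
  [0.0016,0.0033,-0.02,0.0075,-0.0055,0.0025,1],
  [0.0016,0.0033,-0.015,0.0075,-0.0055,0.0025,1],
  [0,0,-0.005,0,0,0,1],
])

```text
clock: 7.4
ee_pos: [0.5441, -0.1343, 0.1464]
tcp_rot: [[0.044, -0.999, 0.002], [-0.999, -0.044, 0.006], [-0.006, -0.002, -1.0]]
contact_force: [0.0, 0.3, -4.3]
width: 0.0123
```

```bash
python3 st.py
```

```text
7.4 0.012260261296068444 p [ 0.54407969 -0.13431372  0.14635492] need rot [-0.0064  0.002  -0.0003] dp [ 0.0004 -0.005  -0.0531] F [ 0.01076935  0.30574802 -4.31880535]
```

Emit:
arm_command([
  [0.0004,-0.0042,-0.01,-0.0064,0.002,0.001,1],
  [0,0,-0.015,0,0,0,1],
  [0,0,-0.008,0,0,0,1],
  [0,0,-0.005,0,0,0,1],
  [0,0,0,0,0,0,1],
])

```text
clock: 7.9
ee_pos: [0.5449, -0.1384, 0.1073]
tcp_rot: [[0.045, -0.999, -0.0], [-0.999, -0.045, -0.001], [0.001, 0.0, -1.0]]
contact_force: [-0.1, -0.1, -3.9]
width: 0.0124
```

```bash
python3 st.py
```

```text
7.9 0.012418992930562827 p [ 0.54491124 -0.13838974  0.10725619] need rot [ 0.0008 -0.0001 -0.0019] dp [-0.0004 -0.0009 -0.014 ] F [-0.08716732 -0.06054107 -3.9028899 ]
```

Emit:
arm_command([
  [0,0,-0.005,0,0,0,1],
  [0,0,-0.004,0,0,0,1],
  [0,0,-0.0015,0,0,0,1],
  [0,0,-0.001,0,0,0,1],
])

```text
clock: 8.3
ee_pos: [0.5458, -0.1388, 0.0962]
tcp_rot: [[0.045, -0.999, 0.002], [-0.999, -0.045, -0.002], [0.002, -0.002, -1.0]]
contact_force: [0.7, -0.2, -4.8]
width: 0.0123
```

```bash
python3 st.py
```

```text
8.3 0.012345766488450243 p [ 0.54577779 -0.13875732  0.09619685] need rot [ 0.0017  0.002  -0.0018] dp [-0.0013 -0.0005 -0.0029] F [ 0.73296693 -0.19252391 -4.84421264]
```

Emit:
arm_command([
  [-0.001,0,-0.001,0.0015,0.002,0,1],
  [0,0,-0.001,0,0,0,1],
])

```text
clock: 8.5
ee_pos: [0.5448, -0.1388, 0.0943]
tcp_rot: [[0.045, -0.999, 0.0], [-0.999, -0.045, -0.0], [0.0, -0.0, -1.0]]
contact_force: [0.5, -0.9, -5.7]
width: 0.0124
```

```bash
python3 st.py
```

```text
8.5 0.012353223059710393 p [ 0.54481971 -0.1388094   0.0942608 ] need rot [ 0.0002  0.0002 -0.0018] dp [-0.0003 -0.0005 -0.001 ] F [ 0.53780556 -0.94719187 -5.71392449]
```

Emit:
arm_command([
  [0,0,-0.0007,0,0,0,1],
  [0,0,-0.0005,0,0,0,1],
])

```text
clock: 8.7
ee_pos: [0.5451, -0.1389, 0.0934]
tcp_rot: [[0.045, -0.999, 0.001], [-0.999, -0.045, -0.0], [0.0, -0.001, -1.0]]
contact_force: [-1.6, 1.8, 11.1]
width: 0.0123
```

```bash
python3 st.py
```

```text
8.7 0.012259445734227518 p [ 0.54507203 -0.13886061  0.09342355] need rot [ 0.0003  0.0008 -0.0018] dp [-0.0006 -0.0004 -0.0001] F [-1.55654841  1.78385043 11.08348971]
```

It has touched down at +11 N. Before releasing I'll compare it with the twin in the same wrist view.

```bash
cat > cmp.py <<'E'
from h import *
import sys
c=grab(sys.argv[1]); save(c['image'],sys.argv[2])
ys,xs=np.nonzero(c['z_map']>0);P,_=depthpts(c,np.c_[xs,ys])
r={}
for n,cx,cy in(('twin',.549,-.243),('part',.545,-.139)):
    s=(P[:,2]>.112)&(P[:,2]<.127)&(abs(P[:,1]-cy)<.014)&(abs(P[:,0]-cx)<.06)
    T=P[s];b=cv2.minAreaRect(T[:,:2].astype(np.float32)*1000);print(n,len(T),'z',np.median(T[:,2]),b,'x',T[:,0].min(),T[:,0].max())
E
python3 cmp.py wrist wrist7.png; python3 cmp.py scene scene7.png
```

```text
twin 9120 z 0.11929496343755347 ((551.8238525390625, -243.1782989501953), (94.93609619140625, 16.93257713317871), 3.0548644065856934) x 0.5047650079363717 0.5993998923634705
part 6769 z 0.11956529897713128 ((551.6520385742188, -138.92340087890625), (27.5996150970459, 86.82665252685547), 82.9891128540039) x 0.5076130129255997 0.5948977747225205
twin 312 z 0.12000184002739392 ((550.0051879882812, -242.35679626464844), (99.09005737304688, 15.738517761230469), 2.5766308307647705) x 0.5006790607442971 0.5992949472685453
part 199 z 0.12025528021624064 ((546.54736328125, -136.57608032226562), (24.681055068969727, 96.40594482421875), 83.62730407714844) x 0.4983328914978798 0.5956461649312728
```

View pics/wrist7.png

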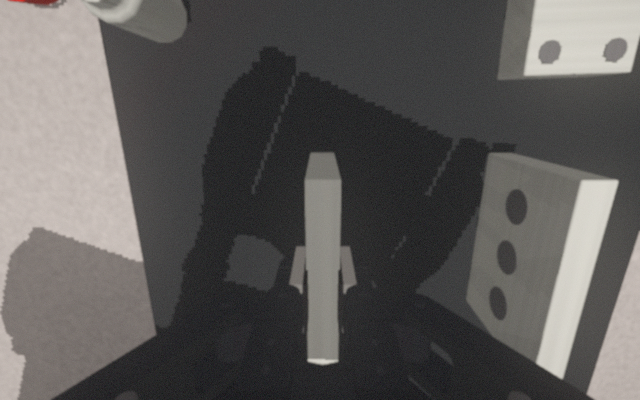

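The twin's far end is at x = 0.5994 and the part's at 0.5949. The 4.5 mm difference matches the expected 104·sin 2.5°, so the ends are in line. Releasing gently.

Emit:
arm_command([
  [0,0,0.0003,0,0,0,1],
  [0,0,0,0,0,0,0.8],
  [0,0,0,0,0,0,0.6],
  [0,0,0,0,0,0,0.4],
  [0,0,0,0,0,0,0.2],
  [0,0,0,0,0,0,0.1],
  [0,0,0,0,0,0,0.1],
], grip_force=20)

```text
clock: 9.5
ee_pos: [0.5458, -0.1392, 0.0944]
tcp_rot: [[0.045, -0.999, 0.003], [-0.999, -0.045, -0.001], [0.001, -0.003, -1.0]]
contact_force: [0.0, -0.4, 0.1]
width: 0.0765
```

```bash
python3 st.py; python3 cmp.py wrist wrist8.png
```

```text
9.5 0.0764688003274148 p [ 0.54583549 -0.13921626  0.09437   ] need rot [ 0.0012  0.0027 -0.0018] dp [-0.0013 -0.0001 -0.0011] F [ 0.0386936  -0.43127929  0.05787709]
twin 7135 z 0.11929285938359303 ((562.1278076171875, -242.33758544921875), (74.33275604248047, 16.107709884643555), 2.710900068283081) x 0.5253516380802542 0.5992404646972542
part 6227 z 0.11956679932297008 ((551.3726806640625, -138.96395874023438), (87.05571746826172, 14.075008392333984), 2.652437448501587) x 0.5079263666138709 0.5950538293932792
```

View pics/wrist8.png

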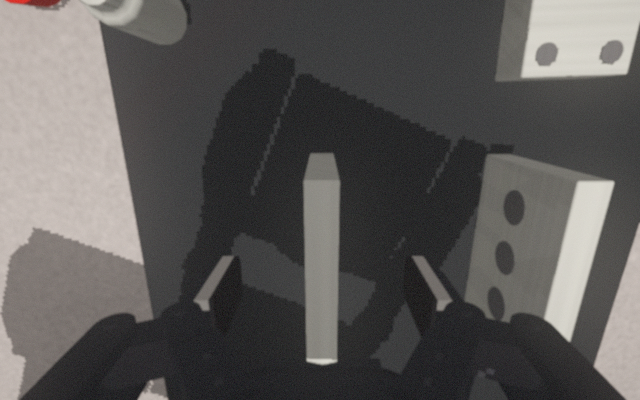

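The part stands on its own between the open fingers. I'll retreat straight up.

Emit:
arm_command([
  [0,0,0.005,0,0,0,0.1],
  [0,0,0.015,0,0,0,0.1],
  [0,0,0.025,0,0,0,0.1],
  [0,0,0.035,0,0,0,0.1],
  [0,0,0.04,0,0,0,0.1],
  [0,0,0.04,0,0,0,0.1],
  [0,0,0.03,0,0,0,0.1],
  [0,0,0.01,0,0,0,0.1],
])

```text
clock: 10.35
ee_pos: [0.5429, -0.1382, 0.3027]
tcp_rot: [[0.045, -0.999, -0.001], [-0.999, -0.045, 0.0], [-0.0, 0.001, -1.0]]
contact_force: [0.1, 0.0, 0.4]
width: 0.0774
```

```bash
python3 st.py; python3 cmp.py wrist wrist9.png;python3 cmp.py scene scene9.png; python3 cmp.py top top9.png
```

```text
10.35 0.07741036804667119 p [ 0.54291424 -0.1381701   0.30272948] need rot [-0.0001 -0.001  -0.0018] dp [ 0.0016 -0.0011 -0.2094] F [0.13399427 0.01828539 0.44184203]
twin 1410 z 0.11943150782896898 ((549.1830444335938, -243.11416625976562), (99.86892700195312, 14.773161888122559), 2.646559476852417) x 0.4991828657627201 0.5992317678614144
part 1218 z 0.1195511542247958 ((545.2818603515625, -139.37478637695312), (99.24017333984375, 13.227259635925293), 2.341365337371826) x 0.4954477737641242 0.5950827798249847
twin 318 z 0.11992828381357129 ((549.4459228515625, -242.2210235595703), (100.05921173095703, 15.870119094848633), 2.6317200660705566) x 0.49936526961499555 0.5992254830756175
part 298 z 0.12011393275283182 ((544.8145141601562, -138.2650146484375), (101.43568420410156, 14.842443466186523), 2.250562906265259) x 0.49397087098902015 0.5953037751720865
  return _methods._mean(a, axis=axis, dtype=dtype,
  ret = ret.dtype.type(ret / rcount)
Traceback (most recent call last):
  File "cmp.py", line 8, in <module>
    T=P[s];b=cv2.minAreaRect(T[:,:2].astype(np.float32)*1000);print(n,len(T),'z',np.median(T[:,2]),b,'x',T[:,0].min(),T[:,0].max())
                                                                                                         ~~~~~~~~~~^^
ValueError: zero-size array to reduction operation minimum which has no identity
```

View pics/wrist9.png

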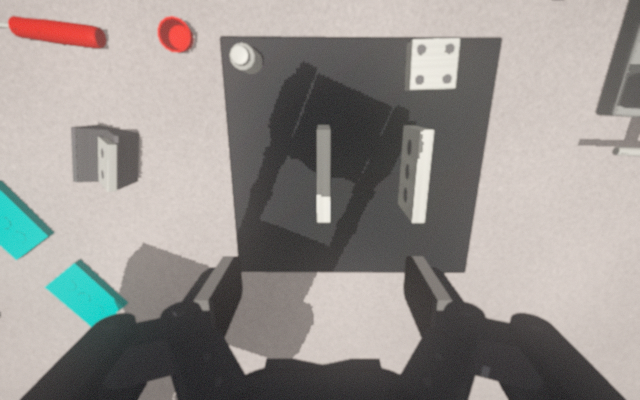

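View pics/scene9.png

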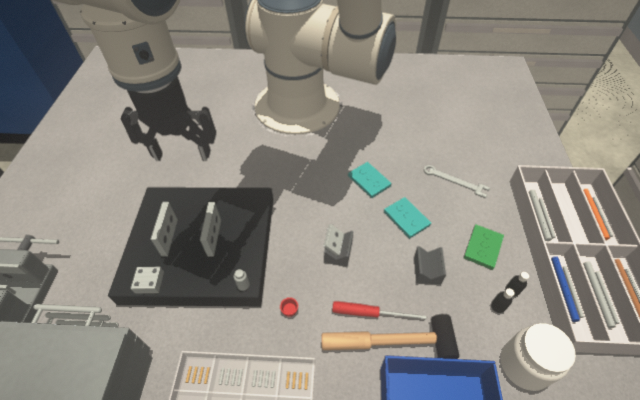

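The part stands at scene (211,230) beside the twin at (163,228). Both tops are at 0.120 m, the spacing is 103.8–104.0 mm centre to centre, the yaw differs by about 0.3°, and the ends are in line within about 0.6 mm. The robot is clear and the small parallel has not moved. Handing in.

```bash
python3 -c "
from bench import manip
print(manip.finish_job())"
```

```text
the job is handed in; nothing more can be done
None
```

The large parallel now stands upright on its long thin edge on the granite, on the vee-block side of the twin. I handed the job in at about 10.5 s on the robot's clock.

I gripped it at its upper edge, lifted it straight out of the V, turned it upright on the way over, and lowered it in steps of about a millimetre or less near the surface. It touched down at +11 N, and I then opened the fingers and retreated straight up.

**Last checks:**

| Check | Wrist and scene views |
|---|---|
| Top height, part and twin | both about 120 mm |
| Spacing, centre to centre | 103.8 to 104.1 mm, about 90 mm clear |
| Out of parallel | 0.3–0.4° |
| Ends out of line | about 1 mm or less |

- **Bystanders:** the twin's measured position is the same as before the move, within the 1 mm that the views resolve. The small parallel looks undisturbed in the images; I did not re-measure it.
- **Failed check:** the final measurement from the top camera gave nothing because it found no depth points on the twin, probably hidden by the arm. I relied on the wrist and scene views.
- **Disagreement:** early two-ray corner estimates put the twin's top 2–6 mm low. Depth readings and later views agreed with the stated 120 mm.

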